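# Fetch the compressor filter from behind the bottles

## Task

The compressor's spare filter cartridge stands at the far corner of the low carton tray, behind the green round bottle, the white square bottle and the steel cone-shaped can: first take these three out and stand them on the dark rubber mat, and when all three are there fetch the filter and stand it in the steel dish. Then put the three back in the tray, each on the very ring it stood on at the start. Keep all four upright and set them down gently, never dropping them, and leave the wrench, the log slice and the small closed carton alone.

Things in the scene. Friction and masses are not known exactly. Their poses are not given: they have to be found in the camera images.
- tray: Fixed low cardboard tray, 168 x 168 mm, rim 14 mm high and 4 mm thick, floor 4 mm thick. Origin at the centre of its underside (on the bench); x and y along its sides. Four ring marks of 66 mm diameter on its floor at x = +-35, y = +-35 mm in its frame; at the start one thing stands centred on each. The filter is on the ring at (+35, +35), the corner away from the robot; the three bottles are shuffled over the other three.
- mat: Fixed dark rubber mat, 210 mm (its x) x 140 mm (its y), 6 mm thick: the side area, to the left or the right of the tray. Origin at the centre of its underside, on the bench.
- dish: Fixed round steel dish, outside diameter 88 to 92 mm, rim 12 mm high and 3 mm thick, floor 4 mm thick, on the other side of the tray than the mat. Origin at the centre of its underside, on the bench.
- round_bottle: Loose green round bottle with paper band, 0.24 kg, body 54 mm in diameter up to 90 mm, shoulder to 112 mm, then a black cylindrical cap 32 mm in diameter from 112 to 160 mm (top). The cap is the grip; origin at the centre of the underside, z up along the bottle.
- square_bottle: Loose white square bottle, 0.22 kg, body 48 x 48 mm up to 85 mm, short neck, then a black cylindrical cap 32 mm in diameter from 95 to 140 mm (top). The cap is the grip; origin at the centre of the underside, z up along the bottle.
- cone_can: Loose steel cone-shaped can, 0.20 kg, 60 mm in diameter up to 30 mm, tapering to 28 mm at 104 mm, then a black cylindrical cap 32 mm in diameter from 104 to 150 mm (top). The cap is the grip; origin at the centre of the underside, z up along the bottle.
- filter: Loose filter cartridge: upright drum with white pleats between two dark steel end discs, 52 mm in diameter, 50 mm high, 0.12 kg. Origin at the centre of its underside, z up.
- wrench: Bystander: loose steel wrench lying between the robot and the tray, under 15 mm high. Leave alone.
- log_slice: Bystander: loose round slice of a log, 90 mm in diameter, 19 mm thick, beyond the tray. Origin under its centre. Leave alone.
- carton: Bystander: loose small closed cardboard box, 70 x 100 x 45 mm high, beyond the tray. Origin under its centre. Leave alone.
Things that resemble listed ones, but are neither listed nor needed, are in the scene too. What is shaped like the filter but purple or yellow is not meant.

How it is judged:
On the way, in this order (a step that is already met when the one before it is completed fails the run):
1. all three bottles stand upright on the rubber mat (x of round_bottle in the frame of mat between -0.105 and 0.105 m and y of round_bottle in the frame of mat between -0.07 and 0.07 m and z of round_bottle in the frame of mat between 0.002 and 0.01 m and angle between each of round_bottle, square_bottle, cone_can's own z axis and vertical below 0.12 rad and x of square_bottle in the frame of mat between -0.105 and 0.105 m and y of square_bottle in the frame of mat between -0.07 and 0.07 m and z of square_bottle in the frame of mat between 0.002 and 0.01 m and x of cone_can in the frame of mat between -0.105 and 0.105 m and y of cone_can in the frame of mat between -0.07 and 0.07 m and z of cone_can in the frame of mat between 0.002 and 0.01 m), for 0.2 s.
2. the filter stands upright in the dish while the three bottles are still on the mat (all of step 1 and horizontal distance between filter and dish below 0.018 m and z of filter in the frame of dish between 0 and 0.008 m and angle between filter's own z axis and vertical below 0.12 rad), for 0.2 s.
At the end, for the whole second after the job is handed in: Each of the three bottles is within 15 mm of where it stood at the start and within 0.12 rad of upright; the filter stands on the floor of the dish, within 18 mm of its centre and within 0.12 rad of upright; all four are at rest (distance of each of round_bottle, square_bottle, cone_can from where it was at the start of the episode below 0.015 m and angle between each of round_bottle, square_bottle, cone_can, filter's own z axis and vertical below 0.12 rad and horizontal distance between filter and dish below 0.018 m and z of filter in the frame of dish between 0 and 0.008 m and linear speed of each of round_bottle, square_bottle, cone_can, filter below 0.02 m/s and angular speed of each of round_bottle, square_bottle, cone_can, filter below 0.2 rad/s); the robot touches nothing.
It fails at once if a bottle or the filter is tipped by more than 0.6 rad (angle between any of round_bottle, square_bottle, cone_can, filter's own z axis and vertical above 0.6 rad).
It fails at once if a bottle is dropped or slammed on the tray or the mat, or the filter on the dish (over 80 N) (contact force between any of round_bottle, square_bottle, cone_can and tray above 80 N or contact force between any of round_bottle, square_bottle, cone_can and mat above 80 N or contact force between filter and dish above 80 N).
It fails at once if a bystander is moved by more than 20 mm (distance of any of wrench, log_slice, carton from where it was at the start of the episode above 0.02 m).
It also fails if it takes over 138 s, if anything falls off the work surface, if the arm or the gripper's body presses on something with over 40 N, if the wrist force passes 120 N, or if a joint passes its speed limit or range.

## Robot

A 7-joint arm with a two-finger parallel gripper is mounted at the origin on the work surface. World frame = base frame: x ahead of the robot, y to its left, z up, the work surface at z = 0. Lengths are in m, angles in rad, forces in N, time in s.
With the tool pointing down it reaches from about 0.35 to 0.9 m from the base axis. Payload 8.1 kg.
Tool frame: the origin (TCP) lies at the centre of the arm's flange, where the gripper is bolted on; the fingertips stand 178 mm ahead of it and the grasp point (between the pads) lies 159 mm ahead of it; x points along the fingers, z is the direction in which the jaws open and shut, and the axes are right-handed (so a half turn about x gives the same grasp; the last joint's range is limited). The gripper opens to 92 mm and grips with 3 to 60 N. Pads are 19 mm wide; open, the fingers measure 130 mm over their backs; the gripper's body (75 mm by 190 mm) begins 47 mm behind the grasp point.
Start: joints at [-1.402, 0.434, 0.025, 1.573, -0.012, 1.134, -0.075], TCP at [0.168, 0.602, 0.405] pointing down, gripper open.
Joint ranges: [-2.62, 2.62], [-0.44, 2.09], [-1.27, 1.32], [0.08, 2.57], [-1.32, 4.46], [0.12, 2], [-2.74, 2.74]. Speed limits (rad/s): [2.22, 2.22, 3.01, 3.01, 3.14, 3.14, 3.14].

## Interface

Orientations are given as a rotation vector (axis times angle).
In Python, from cell import arm, get_image, search_frame, pinpoint gives the robot as it stands.
- The arm moves only by the tool arm_command, never from a script. Its argument "motion" is a list of rows, each a list of 7 numbers: the finger opening in mm, from 0 to 91.8, then the shift along the tool's x, y, z in mm, then the turn, a rotation vector about the tool's x, y, z in degrees. In form: [[fingers, x, y, z, ax, ay, az], ...]. A call has 1 to 5 rows; each row shifts and turns the commanded pose from where the row before left it, along the tool's axes as they then stand; what a row does not reach is not made up. A row lasts 1/8 s, in which the tool goes at most 62.5 mm and 10.7 degrees, less where a joint would pass 70% of its speed; a pose out of reach is approached as far as the arm can. A call with a gripper value outside its range is refused whole. The fingers move at their own pace and stop on an object; "newtons" is the grip in N (left out, the last holds). Time passes only in rows, so rows that do not move let the fingers close. It gives the time, the measured TCP pose, the force and the opening at its end, in the units of the state.
- arm.observe(): the state, without advancing time (a new reading comes with each control period).
- get_image(name): name is "side" or "top" or "wrist"; returns a dict with "frame" (384x512x3 uint8, red, green, blue), "range_z" (384x512 float32, m along the optical axis (not along the pixel's ray), 0 where there is no reading), "K" (3x3 intrinsics, pixels), "origin" and "rotation" of the camera in the world; the wrist camera has in their place "tool_from_camera" (4x4, takes a point from camera to tool coordinates, whose origin is the TCP and whose axes are the tool frame's). Camera axes: x right, y down, z forward; pixel columns grow to the right and rows downward; lengths in m; the calibration is good to about 2 mm. The wrist camera is an equidistant fisheye: a pixel r from the principal point sees the ray r / f radians off the axis. A picture is of the moment at which its call begins: read the wrist's pose just before it.
- arm.sign_off(): hands the job in, once; it reports no verdict.
Trained networks look in the newest picture that a camera, given by its name, has taken for a name from the list of things; names that differ only in an ending like _2 or _b are one class to them, and where a whole thing is asked for, a point or a joint stands for the part that bears it (a point fixed in the world has none). Each returns a list of dicts, best first, with "p" (0 to 1); they miss things now and then, are a little off and sometimes report something else, mostly with a low value. They report only what shows in the picture. A call takes as long as a camera call. They do not tell look-alikes from the thing itself.
- search_frame(camera, target): "point" ([x, y, z] in m, in world coordinates, good to about 4 mm: the middle of the surface that is visible of it).
- pinpoint(camera, target): "point" ([x, y, z] in m, in world coordinates, good to about 4 mm: a listed point, or the origin of a listed thing).
The state is a dict: "clock": time; "joints": joint angles; "dq": joint speeds; "joint_efforts": joint torques, N m; "position": TCP position; "ee_rot": TCP orientation; "force": force on the tool from outside, world axes, zero at the start; "ft_torque": the same for the moment, N m; "width": opening from 0.0 (shut) to 1.0 (fully open).
Only numpy, scipy, OpenCV 4.12 (cv2) and the standard library are available. Lean on these libraries where they do the work, as an engineer would, in place of code of your own. Each camera call takes 0.05 s, during which the arm holds its last target. There are 200 camera calls.

## Working session

There is one attempt and no reset: what is moved stays moved. The work goes in short steps, Python scripts to look and compute and a tool call to move; the robot and the scene stay as the last step left them, time stands still between calls to the robot, and variables do not carry over. Pictures are saved under pics/ and viewed, about 12 in all and at most 16, crops included, and the job is handed in when it is done.

Besides the shell and the picture viewer there is one more tool, called after ">>>" as name(argument=value, ...), one argument or row to a line, values as JSON. arm_command: Moves the arm, as the interface text tells. Its arguments: {"type":"object","properties":{"motion":{"type":"array"},"newtons":{"type":"number"}},"required":["motion"]}

```bash
mkdir -p pics && ls && cat > h.py <<'E'
import numpy as np,cv2
from cell import arm,get_image,search_frame,pinpoint
from scipy.spatial.transform import Rotation as R
def save(im,n): cv2.imwrite('pics/'+n,cv2.cvtColor(im,cv2.COLOR_RGB2BGR))
def cloud(d):
    K=d['K'];z=d['range_z'];v,u=np.mgrid[:384,:512]
    P=np.stack([(u-K[0,2])/K[0,0]*z,(v-K[1,2])/K[1,1]*z,z],-1)
    return P@np.array(d['rotation']).T+np.array(d['origin'])
E
python3 - <<'E'
from h import *
s=arm.observe();print({k:np.round(v,3) for k,v in s.items()});print(R.from_rotvec(s['ee_rot']).as_matrix().round(3))
for c in ('top','side'):
    d=get_image(c);save(d['frame'],c+'0.png')
    np.savez(c+'0.npz',**d)
    for n in 'tray mat dish round_bottle square_bottle cone_can filter wrench log_slice carton'.split():
        print(c,n,[(np.round(x['point'],3).tolist(),round(x['p'],2)) for x in pinpoint(c,n)[:3]])
E
```

```text
pics
{'clock': np.float64(0.0), 'joints': array([-1.402,  0.435,  0.025,  1.574, -0.012,  1.134, -0.075]), 'dq': array([ 0.001, -0.   , -0.001,  0.001,  0.001,  0.   ,  0.   ]), 'joint_efforts': array([-1.0000e-03, -6.6788e+01,  9.8500e-01, -3.1444e+01, -6.0000e-02,
        4.3000e-02,  0.0000e+00]), 'position': array([0.168, 0.602, 0.404]), 'ee_rot': array([-1.008,  1.327,  1.006]), 'force': array([ 0.89 ,  0.403, -0.465]), 'ft_torque': array([0.001, 0.042, 0.041]), 'width': np.float64(0.999)}
[[-0.    -0.963  0.269]
 [-0.002  0.269  0.963]
 [-1.    -0.    -0.002]]
top tray [([0.564, -0.011, 0.0], 0.91), ([0.513, -0.002, 0.0], 0.32)]
top mat [([0.476, -0.334, 0.002], 0.9)]
top dish [([0.516, 0.323, -0.001], 0.96)]
top round_bottle [([0.554, -0.057, 0.005], 0.92)]
top square_bottle [([0.516, -0.001, 0.004], 0.84), ([0.779, 0.134, 0.003], 0.74)]
top cone_can [([0.573, 0.036, 0.006], 0.66)]
top filter [([0.64, -0.212, 0.001], 0.9), ([0.612, -0.017, 0.008], 0.69), ([0.755, 0.002, -0.002], 0.66)]
top wrench [([0.374, 0.027, 0.0], 0.76)]
top log_slice [([0.781, 0.132, 0.004], 0.72)]
top carton [([0.772, -0.134, 0.002], 0.88)]
side tray [([0.566, -0.01, 0.003], 0.59)]
side mat [([0.475, -0.329, 0.0], 0.87)]
side dish [([0.516, 0.322, 0.0], 0.65)]
side round_bottle [([0.554, -0.061, 0.002], 0.71)]
side square_bottle [([0.512, -0.006, 0.008], 0.66)]
side cone_can [([0.573, 0.037, 0.002], 0.77), ([0.769, -0.134, -0.003], 0.43), ([0.513, -0.004, 0.008], 0.19)]
side filter [([0.643, -0.211, -0.001], 0.61), ([0.752, 0.008, -0.0], 0.55), ([0.609, -0.016, 0.006], 0.51)]
side wrench [([0.374, 0.027, -0.001], 0.81)]
side log_slice [([0.784, 0.138, 0.001], 0.6)]
side carton [([0.769, -0.136, -0.001], 0.62)]
```

```bash
python3 - <<'E'
from h import *
d=dict(np.load('top0.npz'));P=cloud(d);im=d['frame']
print(d['origin'],d['K'][0,0])
def fit(name,c,z0,z1,r=.03):
    m=(abs(P[...,2]-(z0+z1)/2)<(z1-z0)/2)&(np.hypot(P[...,0]-c[0],P[...,1]-c[1])<r)
    q=P[m]; 
    if len(q)<5: print(name,len(q));return
    (cx,cy),(w,h),a=cv2.minAreaRect(q[:,:2].astype(np.float32)); (ex,ey),er=cv2.minEnclosingCircle(q[:,:2].astype(np.float32))
    print(name,len(q),'rect',round(cx,4),round(cy,4),round(w,4),round(h,4),round(a,1),'circ',round(ex,4),round(ey,4),round(er,4),'mean',q.mean(0).round(4))
fit('round',(.554,-.059),.159,.170);fit('square',(.514,-.003),.139,.150);fit('cone',(.573,.036),.149,.160)
fit('filter',(.611,-.016),.049,.060,.04)
fit('squarebody',(.514,-.003),.08,.095,.045)
fit('dish',(.516,.322),.008,.016,.06)
fit('mat',(.475,-.332),.003,.012,.16)
fit('trayrim',(.565,-.011),.011,.0155,.13)
for i in ((.642,-.211),(.753,.004)): fit('other',i,.04,.06,.04)
save(cv2.resize(im,(800,600)),'top0b.png')
E
```

```text
Traceback (most recent call last):
  File "h.py", line 8, in cloud
    return P@np.array(d['rotation']).T+np.array(d['origin'])
           ~~~~~~~~~~~~~~~~~~~~~~~~~~~^~~~~~~~~~~~~~~~~~~~~~
ValueError: operands could not be broadcast together with shapes (384,512) (3,)
```

View pics/top0.png

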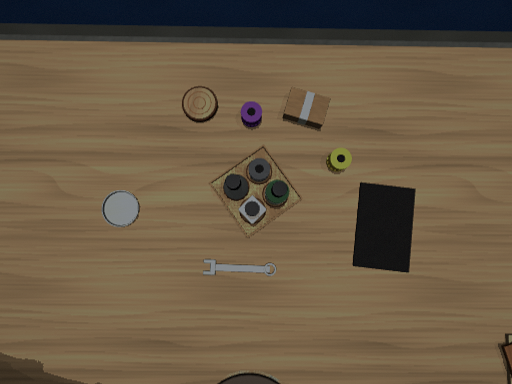

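View pics/side0.png

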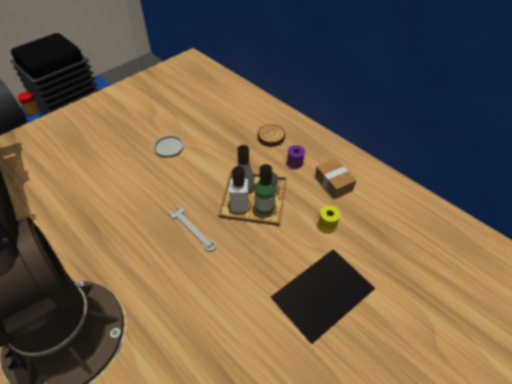

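```bash
sed -i "s/np.array(d\['rotation'\]).T/R.from_rotvec(d['rotation']).as_matrix().T/" h.py && python3 - <<'E'
from h import *
d=dict(np.load('top0.npz'));P=cloud(d);im=d['frame']
print(d['origin'],d['K'][0,0],d['rotation'])
def fit(name,c,z0,z1,r=.03):
    m=(abs(P[...,2]-(z0+z1)/2)<(z1-z0)/2)&(np.hypot(P[...,0]-c[0],P[...,1]-c[1])<r)
    q=P[m]; 
    if len(q)<5: print(name,len(q));return
    (cx,cy),(w,h),a=cv2.minAreaRect(q[:,:2].astype(np.float32)); (ex,ey),er=cv2.minEnclosingCircle(q[:,:2].astype(np.float32))
    print(name,len(q),'rect',round(cx,4),round(cy,4),round(w,4),round(h,4),round(a,1),'circ',round(ex,4),round(ey,4),round(er,4),'mean',q.mean(0).round(4))
fit('round',(.554,-.059),.154,.170);fit('square',(.514,-.003),.134,.150);fit('cone',(.573,.036),.144,.160)
fit('filter',(.611,-.016),.045,.060,.04)
fit('squarebody',(.514,-.003),.08,.095,.045)
fit('dish',(.516,.322),.008,.018,.06)
fit('mat',(.475,-.332),.003,.012,.16)
fit('trayrim',(.565,-.011),.010,.018,.13)
for i in ((.642,-.211),(.753,.004)): fit('other',i,.04,.06,.04)
E
```

```text
[ 0.48850082 -0.00635104  0.91143568] 363.4230521165442 [-2.19268152  2.16809956 -0.10944996]
round 185 rect 0.5561 -0.0586 0.0292 0.0292 1.1 circ 0.5565 -0.0592 0.0159 mean [ 0.5561 -0.0588  0.164 ]
square 177 rect 0.515 -0.0032 0.0296 0.0295 0.7 circ 0.5153 -0.0029 0.0157 mean [ 0.5151 -0.0029  0.1441]
cone 182 rect 0.5714 0.0382 0.0306 0.0297 44.9 circ 0.5719 0.0382 0.0159 mean [0.5715 0.0379 0.1538]
filter 375 rect 0.6131 -0.0137 0.0582 0.051 85.5 circ 0.609 -0.0111 0.0343 mean [ 0.613  -0.0181  0.0542]
squarebody 269 rect 0.5229 -0.0098 0.0467 0.0661 45.7 circ 0.5215 -0.0078 0.037 mean [ 0.515  -0.0034  0.0883]
dish 175 rect 0.5161 0.3222 0.0888 0.0898 1.3 circ 0.5171 0.3234 0.0463 mean [0.5163 0.3269 0.0115]
mat 4865 rect 0.4814 -0.3336 0.3106 0.3028 71.7 circ 0.4757 -0.332 0.1593 mean [ 0.4777 -0.3313  0.006 ]
trayrim 488 rect 0.5647 -0.0106 0.168 0.1685 36.0 circ 0.564 -0.0106 0.117 mean [ 0.5675 -0.0115  0.0138]
other 377 rect 0.6417 -0.2139 0.0505 0.0512 27.4 circ 0.6414 -0.2143 0.0265 mean [ 0.6411 -0.2137  0.0502]
other 367 rect 0.7529 0.0025 0.0518 0.0486 0.7 circ 0.7534 0.0024 0.0266 mean [0.7525 0.0025 0.0502]
```

>>> arm_command(
  motion=[
    [60,0,0,0,-7.8,0,0],
    [60,0,0,0,-7.8,0,0],
    [60,0,-14,-24,0,0,0],
    [60,0,-28,-47,0,0,0],
    [60,0,-28,-47,0,0,0],
  ],
  newtons=25,
)

```text
clock: 1.72
position: [0.2385, 0.4829, 0.4047]
ee_rot: [-1.21, 1.208, 1.21]
force: [0.9, 1.0, 0.1]
width: 0.654
```

>>> arm_command(
  motion=[
    [60,0,-28,-47,0,0,0],
    [60,0,-28,-47,0,0,0],
    [60,0,-28,-47,0,0,0],
    [60,0,-28,-47,0,0,0],
    [60,0,-28,-47,0,0,0],
  ],
)

```text
clock: 2.35
position: [0.3786, 0.2475, 0.4051]
ee_rot: [-1.209, 1.208, 1.209]
force: [0.0, -0.2, -1.1]
width: 0.651
```

>>> arm_command(
  motion=[
    [60,0,-28,-47,0,0,0],
    [60,0,-28,-47,0,0,0],
    [60,0,-28,-47,0,0,0],
    [60,0,-14,-24,0,0,0],
    [60,0,0,0,0,0,0],
  ],
)

```text
clock: 2.98
position: [0.4768, 0.082, 0.4048]
ee_rot: [-1.207, 1.211, 1.205]
force: [0.0, 0.9, -0.5]
width: 0.652
```

>>> arm_command(
  motion=[
    [60,0,-20,-35,0,0,0],
    [60,0,-25,-45,0,0,0],
    [60,0,-25,-45,0,0,0],
    [60,0,-10,-16,0,0,0],
    [60,0,0,0,0,0,0],
  ],
)

```text
clock: 3.6
position: [0.5563, -0.0567, 0.4045]
ee_rot: [-1.208, 1.21, 1.209]
force: [0.1, 1.2, -0.2]
width: 0.654
```

```bash
python3 - <<'E'
from h import *
d=get_image('wrist');save(d['frame'],'w1.png');print(arm.observe()['position'])
E
```

```text
[ 0.55591228 -0.05551414  0.40442675]
```

View pics/w1.png

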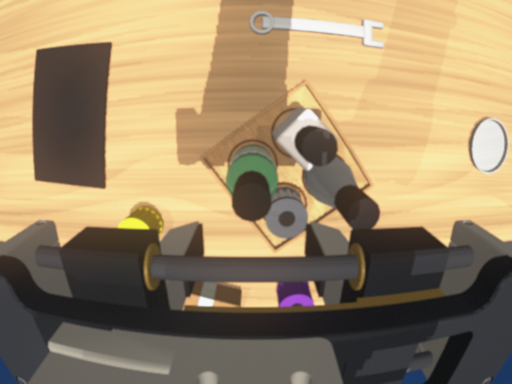

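>>> arm_command(
  motion=[
    [60,30,0,-3,0,0,0],
    [60,40,0,0,0,0,0],
    [60,25,0,0,0,0,0],
    [60,8,0,0,0,0,0],
    [60,0,0,0,0,0,0],
  ],
)

```text
clock: 4.28
position: [0.556, -0.0586, 0.302]
ee_rot: [-1.21, 1.208, 1.211]
force: [0.1, -0.9, -0.7]
width: 0.654
```

>>> arm_command(
  motion=[
    [20,0,0,0,0,0,0],
    [20,0,0,0,0,0,0],
    [20,0,0,0,0,0,0],
    [20,0,0,0,0,0,0],
    [20,0,0,0,0,0,0],
  ],
  newtons=25,
)

```text
clock: 4.9
position: [0.5563, -0.0596, 0.3021]
ee_rot: [-1.21, 1.208, 1.209]
force: [-1.3, 1.3, 4.2]
width: 0.333
```

>>> arm_command(
  motion=[
    [20,-10,0,0,0,0,0],
    [20,-20,0,0,0,0,0],
    [20,-25,0,0,0,0,0],
    [20,-15,0,-10,0,0,0],
    [20,0,1,-25,0,0,0],
  ],
)

```text
clock: 5.52
position: [0.5555, -0.0947, 0.373]
ee_rot: [-1.212, 1.206, 1.21]
force: [-0.1, 0.6, -3.0]
width: 0.332
```

>>> arm_command(
  motion=[
    [20,0,2,-40,0,0,0],
    [20,0,2,-45,0,0,0],
    [20,0,2,-45,0,0,0],
    [20,0,2,-45,0,0,0],
    [20,0,2,-35,0,0,0],
  ],
)

```text
clock: 6.15
position: [0.544, -0.3077, 0.3716]
ee_rot: [-1.208, 1.211, 1.208]
force: [0.8, 1.0, -3.5]
width: 0.335
```

>>> arm_command(
  motion=[
    [20,0,0,-20,0,0,0],
    [20,10,0,-8,0,0,0],
    [20,25,0,0,0,0,0],
    [20,20,0,0,0,0,0],
    [20,0,0,0,0,0,0],
  ],
)

```text
clock: 6.78
position: [0.5451, -0.3308, 0.3145]
ee_rot: [-1.207, 1.209, 1.215]
force: [-1.0, -0.2, -3.2]
width: 0.331
```

>>> arm_command(
  motion=[
    [20,5,0,0,0,0,0],
    [20,3,0,0,0,0,0],
    [20,1.5,0,0,0,0,0],
    [20,1,0,0,0,0,0],
    [20,0,0,0,0,0,0],
  ],
)

```text
clock: 7.4
position: [0.5452, -0.3328, 0.3063]
ee_rot: [-1.21, 1.209, 1.209]
force: [-0.2, -0.1, -3.0]
width: 0.338
```

>>> arm_command(
  motion=[
    [20,1,0,0,0,0,0],
    [20,1,0,0,0,0,0],
    [20,0.5,0,0,0,0,0],
    [20,0,0,0,0,0,0],
  ],
)

```text
clock: 7.9
position: [0.5453, -0.3329, 0.3041]
ee_rot: [-1.21, 1.209, 1.209]
force: [-0.6, 1.6, 3.7]
width: 0.33
```

>>> arm_command(
  motion=[
    [60,0,0,0,0,0,0],
    [60,0,0,0,0,0,0],
    [60,0,0,0,0,0,0],
    [60,-30,0,0,0,0,0],
    [60,-50,0,0,0,0,0],
  ],
)

```text
clock: 8.52
position: [0.5448, -0.3323, 0.3829]
ee_rot: [-1.207, 1.21, 1.213]
force: [0.5, -0.4, 0.8]
width: 0.655
```

>>> arm_command(
  motion=[
    [60,-30,0,10,0,0,0],
    [60,0,4,40,0,0,0],
    [60,0,6,60,0,0,0],
    [60,0,6,60,0,0,0],
    [60,0,6,60,0,0,0],
  ],
)

```text
clock: 9.15
position: [0.5227, -0.101, 0.4138]
ee_rot: [-1.21, 1.209, 1.209]
force: [1.3, 1.1, 0.3]
width: 0.654
```

>>> arm_command(
  motion=[
    [60,0,6,60,0,0,0],
    [60,0,2,30,0,0,0],
    [60,0,0,10,0,0,0],
    [60,20,0,0,0,0,0],
    [60,30,0,0,0,0,0],
  ],
)

```text
clock: 9.78
position: [0.5156, -0.0042, 0.364]
ee_rot: [-1.21, 1.208, 1.206]
force: [-0.4, -0.1, -0.7]
width: 0.654
```

```bash
cat > chk.py <<'E'
import sys
from h import *
def caps(extra=()):
    d=get_image('top');P=cloud(d)
    m=(P[...,2]>.13)&(P[...,2]<.185)&(d['range_z']>0)
    n,l,st,ce=cv2.connectedComponentsWithStats(m.astype(np.uint8))
    for i in range(1,n):
        q=P[l==i]
        if 60<len(q)<600: print('cap',len(q),q.mean(0).round(4))
    return d,P
if __name__=='__main__':
    s=arm.observe();print(s['position'].round(4));d,P=caps()
    if len(sys.argv)>1: save(d['frame'],sys.argv[1])
E
python3 chk.py t1.png
```

```text
[ 0.5156 -0.0042  0.364 ]
cap 279 [ 0.5444 -0.328   0.1596]
```

View pics/t1.png

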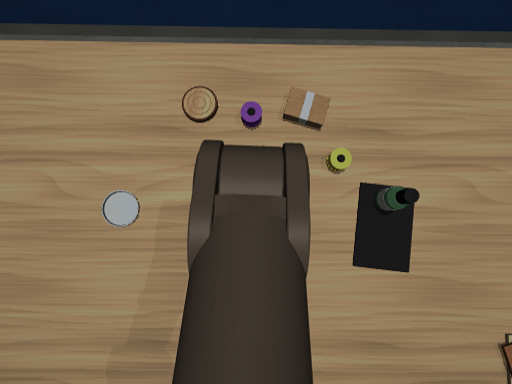

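>>> arm_command(
  motion=[
    [60,25,0,1,0,0,0],
    [60,30,0,0,0,0,0],
    [60,18,0,0,0,0,0],
    [60,8,0,0,0,0,0],
    [60,0,0,0,0,0,0],
  ],
)

```text
clock: 10.45
position: [0.5152, -0.0025, 0.2829]
ee_rot: [-1.209, 1.21, 1.209]
force: [-0.5, 0.5, 0.9]
width: 0.653
```

>>> arm_command(
  motion=[
    [20,0,0,0,0,0,0],
    [20,0,0,0,0,0,0],
    [20,0,0,0,0,0,0],
    [20,0,0,0,0,0,0],
    [20,0,0,0,0,0,0],
  ],
)

```text
clock: 11.08
position: [0.5152, -0.0018, 0.283]
ee_rot: [-1.21, 1.209, 1.209]
force: [-0.2, 0.9, 2.6]
width: 0.335
```

>>> arm_command(
  motion=[
    [20,-10,0,0,0,0,0],
    [20,-20,0,0,0,0,0],
    [20,-25,0,0,0,0,0],
    [20,-15,0,-10,0,0,0],
    [20,0,3,-25,0,0,0],
  ],
)

```text
clock: 11.7
position: [0.5125, -0.0367, 0.3541]
ee_rot: [-1.212, 1.206, 1.21]
force: [0.4, -0.1, -2.5]
width: 0.328
```

>>> arm_command(
  motion=[
    [20,0,5,-40,0,0,0],
    [20,0,6,-45,0,0,0],
    [20,0,6,-45,0,0,0],
    [20,0,6,-45,0,0,0],
    [20,0,6,-45,0,0,0],
  ],
)

```text
clock: 12.32
position: [0.4823, -0.2588, 0.3529]
ee_rot: [-1.209, 1.209, 1.209]
force: [0.7, 0.2, -1.5]
width: 0.331
```

>>> arm_command(
  motion=[
    [20,0,4,-40,0,0,0],
    [20,0,3,-25,0,0,0],
    [20,10,0,-10,0,0,0],
    [20,25,0,0,0,0,0],
    [20,20,0,0,0,0,0],
  ],
)

```text
clock: 12.95
position: [0.4761, -0.3309, 0.2961]
ee_rot: [-1.209, 1.208, 1.211]
force: [0.2, 0.2, -1.7]
width: 0.333
```

>>> arm_command(
  motion=[
    [20,6,0,0,0,0,0],
    [20,3,0,0,0,0,0],
    [20,1.5,0,0,0,0,0],
    [20,1,0,0,0,0,0],
    [20,0.5,0,0,0,0,0],
  ],
)

```text
clock: 13.58
position: [0.4763, -0.3319, 0.286]
ee_rot: [-1.21, 1.209, 1.209]
force: [0.3, -0.3, -2.1]
width: 0.33
```

>>> arm_command(
  motion=[
    [20,0.8,0,0,0,0,0],
    [20,0.5,0,0,0,0,0],
    [20,0,0,0,0,0,0],
  ],
)

```text
clock: 13.95
position: [0.4763, -0.332, 0.285]
ee_rot: [-1.21, 1.209, 1.209]
force: [-0.9, -0.3, 4.2]
width: 0.329
```

>>> arm_command(
  motion=[
    [60,0,0,0,0,0,0],
    [60,0,0,0,0,0,0],
    [60,0,0,0,0,0,0],
    [60,-30,0,0,0,0,0],
    [60,-50,0,0,0,0,0],
  ],
)

```text
clock: 14.58
position: [0.4758, -0.3313, 0.3638]
ee_rot: [-1.207, 1.21, 1.213]
force: [1.2, -1.1, 0.2]
width: 0.655
```

>>> arm_command(
  motion=[
    [60,-40,0,10,0,0,0],
    [60,-9,-10,40,0,0,0],
    [60,0,-15,58,0,0,0],
    [60,0,-15,58,0,0,0],
    [60,0,-15,58,0,0,0],
  ],
)

```text
clock: 15.2
position: [0.5312, -0.106, 0.4136]
ee_rot: [-1.21, 1.209, 1.209]
force: [1.8, 0.3, 0.1]
width: 0.653
```

>>> arm_command(
  motion=[
    [60,0,-15,58,0,0,0],
    [60,0,-15,50,0,0,0],
    [60,0,-10,30,0,0,0],
    [60,20,0,8,0,0,0],
    [60,30,0,0,0,0,0],
  ],
)

```text
clock: 15.82
position: [0.5714, 0.0396, 0.3634]
ee_rot: [-1.211, 1.206, 1.21]
force: [-0.2, -0.4, 0.3]
width: 0.651
```

Descend 71–72 mm and grip.

>>> arm_command(
  motion=[
    [60,25,0,-1,0,0,0],
    [60,25,0,0,0,0,0],
    [60,15,0,0,0,0,0],
    [60,7,0,0,0,0,0],
    [60,0,0,0,0,0,0],
  ],
)

```text
clock: 16.45
position: [0.5711, 0.0372, 0.2915]
ee_rot: [-1.209, 1.209, 1.209]
force: [0.5, 0.2, 0.2]
width: 0.656
```

>>> arm_command(
  motion=[
    [20,0,0,0,0,0,0],
    [20,0,0,0,0,0,0],
    [20,0,0,0,0,0,0],
    [20,0,0,0,0,0,0],
    [20,0,0,0,0,0,0],
  ],
)

```text
clock: 17.08
position: [0.5711, 0.0373, 0.2916]
ee_rot: [-1.21, 1.209, 1.209]
force: [-0.5, 0.2, 1.9]
width: 0.333
```

>>> arm_command(
  motion=[
    [20,-10,0,0,0,0,0],
    [20,-20,0,0,0,0,0],
    [20,-25,0,0,0,0,0],
    [20,-15,5,-10,0,0,0],
    [20,0,15,-25,0,0,0],
  ],
)

```text
clock: 17.7
position: [0.5513, 0.0023, 0.3627]
ee_rot: [-1.212, 1.206, 1.209]
force: [-0.1, -0.4, -1.2]
width: 0.337
```

>>> arm_command(
  motion=[
    [20,0,25,-37,0,0,0],
    [20,0,30,-42,0,0,0],
    [20,0,30,-42,0,0,0],
    [20,0,28,-42,0,0,0],
    [20,0,20,-42,0,0,0],
  ],
)

```text
clock: 18.32
position: [0.4159, -0.2046, 0.3616]
ee_rot: [-1.208, 1.209, 1.209]
force: [1.1, -1.0, -1.9]
width: 0.333
```

>>> arm_command(
  motion=[
    [20,0,10,-42,0,0,0],
    [20,0,0,-42,0,0,0],
    [20,0,0,-30,0,0,0],
    [20,10,0,-15,0,0,0],
    [20,25,0,0,0,0,0],
  ],
)

```text
clock: 18.95
position: [0.4072, -0.334, 0.327]
ee_rot: [-1.21, 1.211, 1.205]
force: [0.3, -0.0, -2.0]
width: 0.333
```

>>> arm_command(
  motion=[
    [20,20,0,0,0,0,0],
    [20,6,0,0,0,0,0],
    [20,3,0,0,0,0,0],
    [20,1.5,0,0,0,0,0],
    [20,1,0,0,0,0,0],
  ],
)

```text
clock: 19.58
position: [0.4083, -0.332, 0.2954]
ee_rot: [-1.21, 1.209, 1.209]
force: [0.1, 0.0, -1.6]
width: 0.333
```

>>> arm_command(
  motion=[
    [20,0.7,0,0,0,0,0],
    [20,0.7,0,0,0,0,0],
    [20,0,0,0,0,0,0],
  ],
)

```text
clock: 19.95
position: [0.4083, -0.3319, 0.2937]
ee_rot: [-1.21, 1.209, 1.209]
force: [0.3, -0.5, -1.2]
width: 0.333
```

>>> arm_command(
  motion=[
    [20,0.5,0,0,0,0,0],
    [20,0.5,0,0,0,0,0],
    [20,0,0,0,0,0,0],
  ],
)

```text
clock: 20.32
position: [0.4084, -0.332, 0.2936]
ee_rot: [-1.21, 1.208, 1.209]
force: [-1.7, 3.0, 11.9]
width: 0.334
```

>>> arm_command(
  motion=[
    [60,0,0,0,0,0,0],
    [60,0,0,0,0,0,0],
    [60,0,0,0,0,0,0],
    [60,-30,0,0,0,0,0],
    [60,-50,0,0,0,0,0],
  ],
)

```text
clock: 20.95
position: [0.4078, -0.3314, 0.3721]
ee_rot: [-1.207, 1.21, 1.213]
force: [1.9, 0.5, 0.1]
width: 0.654
```

>>> arm_command(
  motion=[
    [60,-36,-5,10,0,0,0],
    [90,0,-25,40,0,0,0],
    [90,0,-33,50,0,0,0],
    [90,0,-33,50,0,0,0],
    [90,0,-33,50,0,0,0],
  ],
)

```text
clock: 21.58
position: [0.5379, -0.1302, 0.4086]
ee_rot: [-1.209, 1.209, 1.209]
force: [0.7, 0.3, -0.2]
width: 0.971
```

>>> arm_command(
  motion=[
    [90,0,-33,50,0,0,0],
    [90,0,-28,40,0,0,0],
    [90,0,-12,20,0,0,0],
    [90,0,-3,4,0,0,0],
    [90,0,0,0,0,0,0],
  ],
)

```text
clock: 22.2
position: [0.6126, -0.0193, 0.4085]
ee_rot: [-1.209, 1.211, 1.208]
force: [0.2, 0.4, -0.0]
width: 0.978
```

```bash
python3 - <<'E'
from h import *
s=arm.observe();T=R.from_rotvec(s['ee_rot'])
d=get_image('wrist');K=d['K'];f=K[0,0]
for x in pinpoint('wrist','filter')[:4]+search_frame('wrist','filter')[:4]: print(np.round(x['point'],4),round(x['p'],2))
v,u=np.mgrid[:384,:512];a,b=u-K[0,2],v-K[1,2];r=np.hypot(a,b)+1e-9;t=r/f
z=d['range_z'];P=np.stack([a/r*np.tan(t)*z,b/r*np.tan(t)*z,z],-1)
M=d['tool_from_camera'];W=(P@M[:3,:3].T+M[:3,3])@T.as_matrix().T+s['position']
m=(abs(W[...,2]-.054)<.006)&(np.hypot(W[...,0]-.613,W[...,1]+.018)<.045)&(z>0)
q=W[m];print(s['position'],len(q),q.mean(0),q.min(0),q.max(0))
save(d['frame'],'w2.png')
import chk;d,_=chk.caps();save(d['frame'],'t2.png')
E
```

```text
[ 0.6121 -0.0208  0.0047] 0.89
[ 0.7531  0.006  -0.0016] 0.74
[ 0.6412 -0.213   0.0033] 0.66
[ 0.634  -0.2064  0.053 ] 0.89
[0.7342 0.0008 0.0245] 0.88
[ 0.6051 -0.0209  0.0553] 0.55
[ 0.61259928 -0.01932781  0.40849861] 1560 [ 0.61125364 -0.01807574  0.05285214] [ 0.58560651 -0.04382538  0.04829469] [0.63807356 0.00717498 0.05556394]
cap 278 [ 0.5445 -0.3281  0.1596]
cap 217 [ 0.4765 -0.3298  0.1443]
cap 259 [ 0.4098 -0.3277  0.1523]
```

View pics/w2.png

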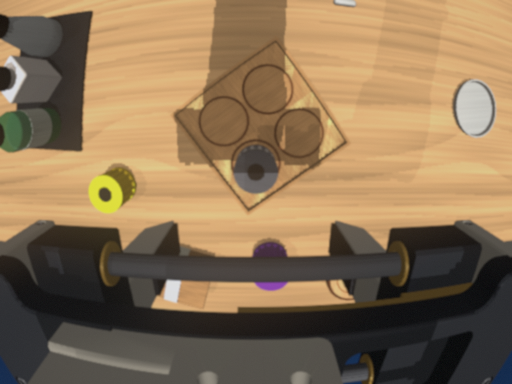

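>>> arm_command(
  motion=[
    [90,30,0,1,0,0,0],
    [90,50,0,0,0,0,0],
    [90,50,0,0,0,0,0],
    [90,40,0,0,0,0,0],
    [90,25,0,0,0,0,0],
  ],
)

```text
clock: 23.02
position: [0.6122, -0.0177, 0.2117]
ee_rot: [-1.208, 1.211, 1.21]
force: [0.9, 0.4, -1.2]
width: 0.982
```

>>> arm_command(
  motion=[
    [90,12,0,0,0,0,0],
    [90,4,0,0,0,0,0],
    [90,0,0,0,0,0,0],
    [40,0,0,0,0,0,0],
    [40,0,0,0,0,0,0],
  ],
  newtons=20,
)

```text
clock: 23.65
position: [0.6133, -0.0167, 0.1983]
ee_rot: [-1.21, 1.208, 1.209]
force: [0.1, -0.8, 0.6]
width: 0.808
```

>>> arm_command(
  motion=[
    [40,0,0,0,0,0,0],
    [40,0,0,0,0,0,0],
    [40,0,0,0,0,0,0],
    [40,0,0,0,0,0,0],
  ],
)

```text
clock: 24.15
position: [0.6131, -0.0168, 0.1976]
ee_rot: [-1.21, 1.209, 1.209]
force: [0.6, -0.9, 2.0]
width: 0.556
```

>>> arm_command(
  motion=[
    [40,-10,0,0,0,0,0],
    [40,-25,0,0,0,0,0],
    [40,-30,0,0,0,0,0],
    [40,-15,3,10,0,0,0],
    [40,0,8,25,0,0,0],
  ],
)

```text
clock: 24.78
position: [0.6023, 0.0179, 0.279]
ee_rot: [-1.209, 1.208, 1.206]
force: [-0.1, 0.2, -1.0]
width: 0.557
```

>>> arm_command(
  motion=[
    [40,0,12,40,0,0,0],
    [40,0,13,45,0,0,0],
    [40,0,13,45,0,0,0],
    [40,0,13,45,0,0,0],
    [40,0,13,45,0,0,0],
  ],
)

```text
clock: 25.4
position: [0.5366, 0.2404, 0.2774]
ee_rot: [-1.21, 1.209, 1.211]
force: [-0.4, -0.1, -1.5]
width: 0.557
```

>>> arm_command(
  motion=[
    [40,0,12,45,0,0,0],
    [40,0,7,25,0,0,0],
    [40,0,3,14,0,0,0],
    [40,25,0,0,0,0,0],
    [40,0,0,0,0,0,0],
  ],
)

```text
clock: 26.02
position: [0.5152, 0.3213, 0.251]
ee_rot: [-1.21, 1.213, 1.21]
force: [0.9, 0.2, -0.8]
width: 0.553
```

```bash
python3 - <<'E'
from h import *
s=arm.observe();print(s['position'].round(4),s['width'])
d=get_image('top')
for x in pinpoint('top','dish')[:2]+pinpoint('top','filter'): print(np.round(x['point'],4),round(x['p'],2))
E
```

```text
[0.5152 0.3213 0.251 ] 0.553339586424728
[ 0.7543  0.0047 -0.0021] 0.68
[ 6.389e-01 -2.139e-01 -2.000e-04] 0.68
[ 0.4762 -0.332   0.0041] 0.67
```

>>> arm_command(
  motion=[
    [40,20,0,1,0,0,0],
    [40,20,0,0,0,0,0],
    [40,8,0,0,0,0,0],
    [40,4,0,0,0,0,0],
    [40,1,0,0,0,0,0],
  ],
)

```text
clock: 26.8
position: [0.5162, 0.3232, 0.2]
ee_rot: [-1.209, 1.208, 1.209]
force: [-0.8, -0.7, -0.9]
width: 0.555
```

>>> arm_command(
  motion=[
    [40,0.7,0,0,0,0,0],
    [40,0.5,0,0,0,0,0],
    [40,0,0,0,0,0,0],
  ],
)

```text
clock: 27.18
position: [0.516, 0.3232, 0.1985]
ee_rot: [-1.209, 1.209, 1.209]
force: [0.9, 0.9, 0.3]
width: 0.559
```

>>> arm_command(
  motion=[
    [40,0.5,0,0,0,0,0],
    [40,0.4,0,0,0,0,0],
    [40,0,0,0,0,0,0],
  ],
)

```text
clock: 27.55
position: [0.5159, 0.3232, 0.1976]
ee_rot: [-1.209, 1.209, 1.209]
force: [-0.8, -0.5, 1.9]
width: 0.558
```

>>> arm_command(
  motion=[
    [85,0,0,0,0,0,0],
    [85,0,0,0,0,0,0],
    [85,0,0,0,0,0,0],
    [85,-20,0,0,0,0,0],
    [85,-45,0,0,0,0,0],
  ],
)

```text
clock: 28.18
position: [0.5152, 0.3229, 0.2614]
ee_rot: [-1.21, 1.213, 1.211]
force: [0.4, 0.9, -0.3]
width: 0.927
```

>>> arm_command(
  motion=[
    [85,-55,0,0,0,0,0],
    [85,-55,0,0,0,0,0],
    [85,-35,2,-15,0,0,0],
    [60,-5,6,-35,0,0,0],
    [60,0,9,-55,0,0,0],
  ],
)

```text
clock: 28.8
position: [0.4988, 0.2185, 0.4131]
ee_rot: [-1.211, 1.205, 1.211]
force: [0.5, -0.4, -0.9]
width: 0.757
```

>>> arm_command(
  motion=[
    [60,0,9,-55,0,0,0],
    [60,0,9,-55,0,0,0],
    [60,0,9,-55,0,0,0],
    [60,0,9,-55,0,0,0],
    [60,0,9,-55,0,0,0],
  ],
)

```text
clock: 29.42
position: [0.4534, -0.0586, 0.4127]
ee_rot: [-1.21, 1.208, 1.209]
force: [1.2, -0.0, 0.2]
width: 0.655
```

```bash
python3 - <<'E'
from h import *
s=arm.observe();print(s['position'].round(4),s['width'])
d=get_image('top')
for x in pinpoint('top','filter'): print(np.round(x['point'],4),round(x['p'],2))
P=cloud(d);m=(P[...,2]>.04)&(np.hypot(P[...,0]-.516,P[...,1]-.322)<.05);q=P[m];print(q.mean(0).round(4),q.min(0),q.max(0))
E
```

```text
[ 0.4534 -0.0586  0.4127] 0.6552656154258438
[0.5149 0.3256 0.0072] 0.92
[ 0.642  -0.21   -0.0014] 0.9
[ 0.7541  0.003  -0.0034] 0.84
[0.5159 0.3213 0.0539] [0.49091405 0.29683549 0.04084887] [0.54051516 0.34872843 0.05825696]
```

>>> arm_command(
  motion=[
    [60,0,9,-55,0,0,0],
    [60,0,9,-55,0,0,0],
    [60,0,9,-55,0,0,0],
    [60,0,9,-55,0,0,0],
    [60,0,9,-40,0,0,0],
  ],
)

```text
clock: 30.15
position: [0.4086, -0.3188, 0.4125]
ee_rot: [-1.209, 1.21, 1.208]
force: [1.4, 0.7, -0.5]
width: 0.655
```

>>> arm_command(
  motion=[
    [60,0,0,-13,0,0,0],
    [60,30,0,0,0,0,0],
    [60,30,0,0,0,0,0],
    [60,10,0,0,0,0,0],
    [60,0,0,0,0,0,0],
  ],
)

```text
clock: 30.78
position: [0.4096, -0.3293, 0.3423]
ee_rot: [-1.209, 1.209, 1.211]
force: [0.2, -0.5, 1.0]
width: 0.653
```

>>> arm_command(
  motion=[
    [60,20,1,-2.5,0,0,0],
    [60,20,0,0,0,0,0],
    [60,8,0,0,0,0,0],
    [60,0,0,0,0,0,0],
    [20,0,0,0,0,0,0],
  ],
  newtons=25,
)

```text
clock: 31.4
position: [0.4085, -0.3326, 0.2953]
ee_rot: [-1.211, 1.209, 1.208]
force: [0.8, -0.7, 0.5]
width: 0.583
```

>>> arm_command(
  motion=[
    [20,0,0,0,0,0,0],
    [20,0,0,0,0,0,0],
    [20,0,0,0,0,0,0],
    [20,0,0,0,0,0,0],
  ],
)

```text
clock: 31.9
position: [0.4083, -0.3323, 0.2946]
ee_rot: [-1.21, 1.209, 1.209]
force: [-0.7, 1.3, 3.3]
width: 0.333
```

>>> arm_command(
  motion=[
    [20,-10,0,0,0,0,0],
    [20,-20,0,0,0,0,0],
    [20,-25,0,0,0,0,0],
    [20,-15,0,15,0,0,0],
    [20,0,0,30,0,0,0],
  ],
)

```text
clock: 32.52
position: [0.408, -0.2882, 0.3661]
ee_rot: [-1.21, 1.21, 1.205]
force: [-0.2, 0.4, -2.1]
width: 0.337
```

>>> arm_command(
  motion=[
    [20,0,0,42,0,0,0],
    [20,0,-10,42,0,0,0],
    [20,0,-20,42,0,0,0],
    [20,0,-28,42,0,0,0],
    [20,0,-30,42,0,0,0],
  ],
)

```text
clock: 33.15
position: [0.4965, -0.0761, 0.3651]
ee_rot: [-1.209, 1.209, 1.209]
force: [0.9, -0.5, -1.3]
width: 0.333
```

>>> arm_command(
  motion=[
    [20,0,-30,42,0,0,0],
    [20,0,-25,37,0,0,0],
    [20,0,-15,25,0,0,0],
    [20,0,-5,10,0,0,0],
    [20,20,0,0,0,0,0],
  ],
)

```text
clock: 33.78
position: [0.5716, 0.0368, 0.3455]
ee_rot: [-1.211, 1.207, 1.208]
force: [0.8, -1.6, -2.0]
width: 0.334
```

>>> arm_command(
  motion=[
    [20,20,0,0,0,0,0],
    [20,15,0,0,0,0,0],
    [20,7,0,0,0,0,0],
    [20,3,0,0,0,0,0],
    [20,0,0,0,0,0,0],
  ],
)

```text
clock: 34.4
position: [0.5712, 0.0366, 0.2998]
ee_rot: [-1.21, 1.209, 1.209]
force: [0.4, -0.1, -2.4]
width: 0.333
```

>>> arm_command(
  motion=[
    [20,3,0,0.5,0,0,0],
    [20,1.5,0,0,0,0,0],
    [20,1,0,0,0,0,0],
    [20,0.5,0,0,0,0,0],
    [20,0,0,0,0,0,0],
  ],
)

```text
clock: 35.02
position: [0.571, 0.0372, 0.2934]
ee_rot: [-1.209, 1.209, 1.21]
force: [0.2, 0.2, -2.6]
width: 0.334
```

>>> arm_command(
  motion=[
    [20,0.5,0,0,0,0,0],
    [20,0.4,0,0,0,0,0],
    [20,0,0,0,0,0,0],
  ],
)

```text
clock: 35.4
position: [0.5711, 0.0372, 0.2926]
ee_rot: [-1.21, 1.209, 1.209]
force: [-0.6, -0.6, 0.1]
width: 0.336
```

>>> arm_command(
  motion=[
    [20,0.4,0,0,0,0,0],
    [20,0,0,0,0,0,0],
  ],
)

```text
clock: 35.65
position: [0.5712, 0.0372, 0.2926]
ee_rot: [-1.21, 1.208, 1.209]
force: [-1.6, -1.2, 5.7]
width: 0.332
```

>>> arm_command(
  motion=[
    [60,0,0,0,0,0,0],
    [60,0,0,0,0,0,0],
    [60,0,0,0,0,0,0],
    [60,-30,0,0,0,0,0],
    [60,-50,0,0,0,0,0],
  ],
)

```text
clock: 36.28
position: [0.5705, 0.0374, 0.3716]
ee_rot: [-1.209, 1.212, 1.212]
force: [1.1, 0.3, 0.8]
width: 0.65
```

>>> arm_command(
  motion=[
    [60,-40,0,-10,0,0,0],
    [60,0,10,-40,0,0,0],
    [60,0,15,-55,0,0,0],
    [60,0,15,-55,0,0,0],
    [60,0,15,-55,0,0,0],
  ],
)

```text
clock: 36.9
position: [0.5154, -0.1794, 0.4122]
ee_rot: [-1.21, 1.208, 1.209]
force: [0.7, 0.0, 0.8]
width: 0.655
```

>>> arm_command(
  motion=[
    [60,0,15,-55,0,0,0],
    [60,0,15,-55,0,0,0],
    [60,0,10,-34,0,0,0],
    [60,20,0,-10,0,0,0],
    [60,0,0,0,0,0,0],
  ],
)

```text
clock: 37.52
position: [0.476, -0.3311, 0.3901]
ee_rot: [-1.206, 1.21, 1.212]
force: [-0.4, 0.4, -1.2]
width: 0.653
```

>>> arm_command(
  motion=[
    [60,30,0,0,0,0,0],
    [60,40,0,0,0,0,0],
    [60,25,0,0,0,0,0],
    [60,10,0,0,0,0,0],
    [60,2,0,0,0,0,0],
  ],
)

```text
clock: 38.15
position: [0.4768, -0.3309, 0.2851]
ee_rot: [-1.21, 1.208, 1.211]
force: [0.6, -0.1, 0.2]
width: 0.651
```

>>> arm_command(
  motion=[
    [20,0,0,0,0,0,0],
    [20,0,0,0,0,0,0],
    [20,0,0,0,0,0,0],
    [20,0,0,0,0,0,0],
    [20,0,0,0,0,0,0],
  ],
)

```text
clock: 38.78
position: [0.4763, -0.332, 0.2855]
ee_rot: [-1.21, 1.209, 1.209]
force: [-0.9, -0.1, 3.8]
width: 0.332
```

>>> arm_command(
  motion=[
    [20,-10,0,0,0,0,0],
    [20,-20,0,0,0,0,0],
    [20,-25,0,0,0,0,0],
    [20,-15,0,10,0,0,0],
    [20,0,-3,25,0,0,0],
  ],
)

```text
clock: 39.4
position: [0.4789, -0.2971, 0.3565]
ee_rot: [-1.21, 1.21, 1.206]
force: [0.9, 0.4, -1.9]
width: 0.334
```

>>> arm_command(
  motion=[
    [20,0,-5,40,0,0,0],
    [20,0,-6,45,0,0,0],
    [20,0,-6,45,0,0,0],
    [20,0,-6,45,0,0,0],
    [20,0,-6,45,0,0,0],
  ],
)

```text
clock: 40.02
position: [0.5077, -0.0746, 0.3552]
ee_rot: [-1.209, 1.209, 1.21]
force: [1.0, -0.2, -2.1]
width: 0.334
```

>>> arm_command(
  motion=[
    [20,0,-4,40,0,0,0],
    [20,0,-3,25,0,0,0],
    [20,0,0,10,0,0,0],
    [20,20,0,0,0,0,0],
    [20,20,0,0,0,0,0],
  ],
)

```text
clock: 40.65
position: [0.5147, -0.0023, 0.3149]
ee_rot: [-1.209, 1.209, 1.209]
force: [0.2, 0.5, -2.1]
width: 0.334
```

>>> arm_command(
  motion=[
    [20,15,0,0,0,0,0],
    [20,8,0,0,0,0,0],
    [20,4,0,0,0,0,0],
    [20,2,0,0,0,0,0],
    [20,0,0,0,0,0,0],
  ],
)

```text
clock: 41.28
position: [0.5152, -0.0018, 0.2864]
ee_rot: [-1.21, 1.209, 1.209]
force: [0.4, 0.7, -1.7]
width: 0.332
```

>>> arm_command(
  motion=[
    [20,1.5,0,0,0,0,0],
    [20,0.7,0,0,0,0,0],
    [20,0.4,0,0,0,0,0],
    [20,0,0,0,0,0,0],
  ],
)

```text
clock: 41.78
position: [0.5151, -0.0018, 0.2836]
ee_rot: [-1.21, 1.209, 1.209]
force: [1.1, -0.4, -1.0]
width: 0.332
```

>>> arm_command(
  motion=[
    [20,0.4,0,0,0,0,0],
    [20,0,0,0,0,0,0],
  ],
)

```text
clock: 42.02
position: [0.5151, -0.0019, 0.2835]
ee_rot: [-1.209, 1.209, 1.209]
force: [-2.1, -1.0, 5.0]
width: 0.332
```

>>> arm_command(
  motion=[
    [60,0,0,0,0,0,0],
    [60,0,0,0,0,0,0],
    [60,0,0,0,0,0,0],
    [60,-30,0,0,0,0,0],
    [60,-50,0,0,0,0,0],
  ],
)

```text
clock: 42.65
position: [0.5145, -0.0017, 0.3628]
ee_rot: [-1.209, 1.212, 1.211]
force: [2.0, 0.8, -0.0]
width: 0.655
```

>>> arm_command(
  motion=[
    [60,-50,0,-10,0,0,0],
    [60,0,-4,-40,0,0,0],
    [60,0,-6,-58,0,0,0],
    [60,0,-6,-58,0,0,0],
    [60,0,-6,-58,0,0,0],
  ],
)

```text
clock: 43.28
position: [0.5372, -0.2273, 0.4132]
ee_rot: [-1.21, 1.208, 1.21]
force: [1.0, -0.7, 0.0]
width: 0.654
```

>>> arm_command(
  motion=[
    [60,0,-6,-58,0,0,0],
    [60,0,-2,-35,0,0,0],
    [60,0,0,-14,0,0,0],
    [60,20,0,0,0,0,0],
    [60,0,0,0,0,0,0],
  ],
)

```text
clock: 43.9
position: [0.5452, -0.3314, 0.3917]
ee_rot: [-1.208, 1.209, 1.213]
force: [0.4, 0.0, 0.1]
width: 0.654
```

Down about 89 mm and grip.

>>> arm_command(
  motion=[
    [60,30,0,0,0,0,0],
    [60,30,0,0,0,0,0],
    [60,20,0,0,0,0,0],
    [60,8,0,0,0,0,0],
    [60,0.5,0,0,0,0,0],
  ],
)

```text
clock: 44.52
position: [0.5456, -0.3323, 0.305]
ee_rot: [-1.21, 1.208, 1.21]
force: [0.6, -1.0, 0.4]
width: 0.655
```

>>> arm_command(
  motion=[
    [20,0,0,0,0,0,0],
    [20,0,0,0,0,0,0],
    [20,0,0,0,0,0,0],
    [20,0,0,0,0,0,0],
    [20,0,0,0,0,0,0],
  ],
)

```text
clock: 45.15
position: [0.5453, -0.3328, 0.3049]
ee_rot: [-1.21, 1.209, 1.209]
force: [-0.2, 1.2, 3.7]
width: 0.333
```

>>> arm_command(
  motion=[
    [20,-10,0,0,0,0,0],
    [20,-20,0,0,0,0,0],
    [20,-25,0,0,0,0,0],
    [20,-15,0,10,0,0,0],
    [20,0,-1,25,0,0,0],
  ],
)

```text
clock: 45.78
position: [0.5459, -0.2983, 0.376]
ee_rot: [-1.21, 1.21, 1.206]
force: [0.6, 0.6, -3.4]
width: 0.332
```

>>> arm_command(
  motion=[
    [20,0,-2,40,0,0,0],
    [20,0,-2,45,0,0,0],
    [20,0,-2,45,0,0,0],
    [20,0,-2,45,0,0,0],
    [20,0,-2,35,0,0,0],
  ],
)

```text
clock: 46.4
position: [0.5557, -0.0849, 0.3745]
ee_rot: [-1.21, 1.208, 1.212]
force: [-0.1, -0.5, -2.3]
width: 0.334
```

>>> arm_command(
  motion=[
    [20,0,0,20,0,0,0],
    [20,0,0,8,0,0,0],
    [20,20,0,0,0,0,0],
    [20,20,0,0,0,0,0],
    [20,0,0,0,0,0,0],
  ],
)

```text
clock: 47.02
position: [0.5553, -0.0602, 0.3335]
ee_rot: [-1.208, 1.212, 1.211]
force: [-0.8, 0.1, -2.2]
width: 0.333
```

>>> arm_command(
  motion=[
    [20,15,0,0,0,0,0],
    [20,8,0,0,0,0,0],
    [20,4,0,0,0,0,0],
    [20,2,0,0,0,0,0],
    [20,0,0,0,0,0,0],
  ],
)

```text
clock: 47.65
position: [0.5562, -0.0598, 0.3057]
ee_rot: [-1.21, 1.209, 1.209]
force: [-1.0, 0.5, -3.7]
width: 0.334
```

>>> arm_command(
  motion=[
    [20,1.5,0,0,0,0,0],
    [20,0.7,0,0,0,0,0],
    [20,0.4,0,0,0,0,0],
    [20,0,0,0,0,0,0],
  ],
)

```text
clock: 48.15
position: [0.5561, -0.0598, 0.303]
ee_rot: [-1.209, 1.209, 1.209]
force: [0.6, 0.3, -3.3]
width: 0.333
```

>>> arm_command(
  motion=[
    [20,0.4,0,0,0,0,0],
    [20,0,0,0,0,0,0],
  ],
)

```text
clock: 48.4
position: [0.5562, -0.0598, 0.3029]
ee_rot: [-1.21, 1.209, 1.209]
force: [-0.9, 1.0, 1.5]
width: 0.327
```

Contact. Release, rise and retreat to the mat side for a final check.

>>> arm_command(
  motion=[
    [60,0,0,0,0,0,0],
    [60,0,0,0,0,0,0],
    [60,0,0,0,0,0,0],
    [60,-30,0,0,0,0,0],
    [60,-50,0,0,0,0,0],
  ],
)

```text
clock: 49.02
position: [0.5556, -0.0595, 0.3822]
ee_rot: [-1.208, 1.212, 1.212]
force: [2.5, 0.1, 0.5]
width: 0.649
```

>>> arm_command(
  motion=[
    [60,-40,0,-10,0,0,0],
    [60,0,0,-40,0,0,0],
    [60,0,0,-58,0,0,0],
    [60,0,0,-58,0,0,0],
    [60,0,0,-58,0,0,0],
  ],
)

```text
clock: 49.65
position: [0.5561, -0.2854, 0.4227]
ee_rot: [-1.21, 1.208, 1.21]
force: [0.6, 0.6, 0.3]
width: 0.652
```

>>> arm_command(
  motion=[
    [60,0,0,-50,0,0,0],
    [60,0,0,-30,0,0,0],
    [60,0,0,0,0,0,0],
    [60,0,0,0,0,0,0],
  ],
)

```text
clock: 50.15
position: [0.5565, -0.363, 0.4223]
ee_rot: [-1.209, 1.208, 1.21]
force: [-0.0, -0.0, -0.2]
width: 0.655
```

```bash
python3 - <<'E'
from h import *
import chk
d,P=chk.caps();save(d['frame'],'t3.png')
for c,h in (((.5561,-.0588),.164),((.5151,-.0029),.144),((.5715,.0379),.154),((.516,.322),.054)):
    m=(abs(P[...,2]-h)<.01)&(np.hypot(P[...,0]-c[0],P[...,1]-c[1])<.04);print(c,P[m].mean(0).round(4))
E
```

```text
cap 188 [0.5707 0.0373 0.1531]
cap 201 [ 0.5552 -0.0593  0.1625]
cap 170 [ 0.515  -0.0021  0.1442]
(0.5561, -0.0588) [ 0.5559 -0.0596  0.1638]
(0.5151, -0.0029) [ 0.515  -0.0021  0.1442]
(0.5715, 0.0379) [0.5712 0.0375 0.1538]
(0.516, 0.322) [0.516  0.3215 0.054 ]
```

View pics/t3.png

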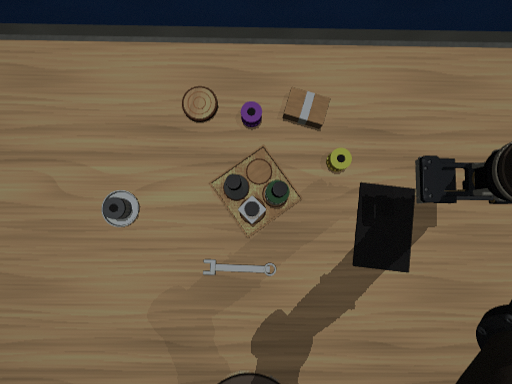

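The picture shows the three bottles back on their rings (235,186), (277,192) and (252,209), and the filter in the dish (120,208). The bystanders are unmoved.

```bash
python3 -c "
from cell import arm
print(arm.sign_off())"
```

```text
the job is handed in; nothing more can be done
None
```

I moved the three bottles onto the mat, put the filter in the steel dish, then put each bottle back on the ring it started on. The job is handed in at about 50 s of the 138 s allowed; the sign-off gave no verdict.

- **Bottles:** in the last top picture each cap is within about 1 mm of where it stood at the start, at its starting height, so they look upright.
- **Filter:** it measures about 1 mm from the dish centre, with its top at 54 mm, so it is standing on the dish floor.
- **Bystanders:** the wrench, log slice and carton look unmoved in that picture. I did not measure them again.
- **Forces:** the highest wrist force I read was about 12 N, when setting the cone can on the mat. Readings come only at the end of each move.
- **Disagreements:** with the filter held over the dish, the network found neither the filter nor the dish. Once the filter was released, the network (0.515, 0.326) and the depth measurement (0.516, 0.321) agreed to about 4 mm.

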